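Show a sample vial's base to the reader

TASK

A spatula has been left lying across the caps of the vials in the grey rack: first lay it flat on the green mat beside the tweezers, parallel to them and with its blade towards the mat's broad white band, and let go of it. Then take the red-capped vial out of the rack and hold it in the air in front of the reader, its base facing the round black window squarely and centred on it, about 6 cm away. Finish while holding it still there; do not disturb the other vials or the tweezers, and do not touch the reader with the vial.

Things in the scene. Friction and masses are not known exactly. Their poses are not given: they have to be found in the camera images.
- rack: Grey vial rack, a fixed block 52 x 186 x 24 mm (x, y, z) standing on the worktop. Origin: centre of its underside; z up. Three round sockets 30 mm wide and 18 mm deep in a row along its y axis, at y = -62, 0 and +62 mm; the vials stand upright in them with their bases 6 mm above the worktop, in any order.
- vial_d: The vial to show: white plastic vial with a red cap, 27 mm in diameter all the way up, 55 mm tall, 14 g. Origin: centre of its base; z from base to cap. Its cap top is 61 mm above the worktop while it stands in the rack, so 37 mm of it rise above the rack.
- vial_cap (a point): Centre of the top of the red cap, 55 mm from the vial's base along its z.
- vial_b: Bystander: same vial with a blue cap, in the rack. Origin: centre of its base.
- vial_a: Bystander: same vial with a white cap, in the rack. Origin: centre of its base.
- spatula: Lab spatula 13 x 170 x 8 mm lying along the rack's row on top of the vial caps (its underside about 61 mm above the worktop). Origin: underside, middle of its length; y runs along it towards the steel blade, z up. The black handle, 12 mm wide and 8 mm high, runs from y = -85 to y = +20 mm; the thin blade from there to y = +85 mm. Centre of mass at about y = -32 mm, in the handle, which lies over the gap between the rack's socket at y = -62 mm and the one at y = 0. 30 g.
- spatula_tip (a point): End of the spatula's blade.
- mat: Green tool mat, 110 x 240 mm (x, y), 5 mm thick, fixed flat on the worktop. Origin: centre of its underside; its top is at z = 5 mm. The tweezers lie on its +x half, along its y axis; the -x half is free. A thin white border runs round it, and a broad white band (16 mm) crosses it at its +y end.
- tweezers: Bystander: steel tweezers 11 x 122 x 8 mm lying on the mat. Origin: underside, middle; y runs along them, roughly along the mat's y, z up.
- reader_window: Head of the reader, fixed on a foot on the worktop. Origin: centre of the round black window (42 mm wide, with a small pale lens in its middle, in an orange ring) on its face, 72 mm above the worktop; z points straight out of the window, leaning 30 degrees from vertical, roughly towards the robot's side of the worktop; y is level. The head is 74 x 82 mm (x, y) and 28 mm thick behind the window; the foot, 100 x 100 x 14 mm, stands below it.
Mind the look-alikes: they are no part of the job. Leave any pink look-alike of the vial_d alone.

How it is judged:
By the outcome, as a careful person would: the job done as asked, in the order asked, and still so for the second after the job is handed in, while the arm keeps its last pose, push and grip.
It also fails if it takes over 53 s, if anything falls off the work surface, if the arm or the gripper's body presses on something with over 40 N, if the wrist force passes 120 N, or if a joint passes its speed limit or range.

ROBOT

A 6-joint arm with a two-finger parallel gripper is mounted at the origin on a cart in front of the work surface, level with it; the furniture and walls round the work are solid. World frame = base frame: x ahead of the robot, y to its left, z up, the work surface at z = 0. Lengths are in m, angles in rad, forces in N, time in s.
With the tool pointing down it reaches from about 0.35 to 0.775 m from the base axis. Payload 5.5 kg.
Tool frame: the origin (TCP) lies midway between the tips of the shut fingers; the grasp point (between the pads) lies 19 mm behind it; z points along the fingers, x is the direction in which the jaws open and shut, and the axes are right-handed (so a half turn about z gives the same grasp; the last joint's range is limited). The gripper opens to 85 mm and grips with 20 to 120 N. Pads are 22 mm wide; open, the fingers measure 114 mm over their backs; the gripper's body (76 mm by 85 mm) begins 54 mm behind the grasp point. The pads swing forward as they close: fully open they stand 13 mm farther back than shut.
Start: joints at [1.123, 0.313, 0.046, 1.304, 0, 1.431], TCP at [0.174, 0.548, 0.231] pointing down, gripper open.
Joint ranges: [-2.76, 2.76], [-0.86, 1.69], [-1.03, 1.26], [-2.2, 2.34], [-1.47, 1.5], [-3.14, 3.14]. Speed limits (rad/s): [2.57, 2.57, 3.14, 3.14, 3.14, 3.14].

INTERFACE

Orientations are given as a unit quaternion [w, x, y, z].
In Python, from workcell import env gives the robot as it stands.
- The arm moves only by the tool servo_tool, never from a script. Its argument "targets" is a list of rows, each an object with "xyz": the shift along the tool's x, y, z in m, a list of three; "twist": the turn, a rotation vector about the tool's x, y, z in rad, a list of three; "jaw": the opening, from 0 (shut) to 1 (fully open). A call has 1 to 12 rows; each row is the pose to reach, as a shift and turn from the pose commanded when the call began, along the tool's axes at that moment; what a row does not reach only later rows make up. A row lasts 1/12 s, in which the tool goes at most 41.7 mm and 7.16 degrees, less where a joint would pass 70% of its speed; a pose out of reach is approached as far as the arm can. A call with a gripper value outside its range is refused whole. The fingers move at their own pace and stop on an object; "squeeze" is the grip in N (left out, the last holds). Time passes only in rows, so rows that repeat a pose let the fingers close. It gives the time, the measured TCP pose, the force and the opening at its end, in the units of the state.
- env.get_state(): the state, without advancing time (a new reading comes with each control period).
- env.read_camera(name): name is "side" or "top"; returns a dict with "color" (400x640x3 uint8, red, green, blue), "depth" (400x640 float32, m along the optical axis (not along the pixel's ray), 0 where there is no reading), "fx", "fy", "cx", "cy" (pixels), "eye" and "attitude" of the camera in the world. Camera axes: x right, y down, z forward; pixel columns grow to the right and rows downward; lengths in m; the calibration is good to about 2 mm. A picture is of the moment at which its call begins.
- env.hand_in(): hands the job in, once; it reports no verdict.
The state is a dict: "clock": time; "joint_pos": joint angles; "qvel": joint speeds; "tau": joint torques, N m; "tcp_pos": TCP position; "orientation": TCP orientation; "wrist_force": force on the tool from outside, world axes, zero at the start; "ft_torque": the same for the moment, N m; "finger_gap": finger opening in m.
Only numpy, scipy, OpenCV 4.12 (cv2) and the standard library are available. Lean on these libraries where they do the work, as an engineer would, in place of code of your own. Each camera call takes 0.05 s, during which the arm holds its last target. There are 200 camera calls.

## Working session

There is one attempt and no reset: what is moved stays moved. The work goes in short steps, Python scripts to look and compute and a tool call to move; the robot and the scene stay as the last step left them, time stands still between calls to the robot, and variables do not carry over. Pictures are saved under pics/ and viewed, about 8 in all and at most 12, crops included, and the job is handed in when it is done.

Besides the shell and the picture viewer there is one more tool, called by a JSON object that holds its "name" and its "arguments", one argument or row to a line. servo_tool: Moves the arm, as the interface text tells. Its arguments: {"type":"object","properties":{"targets":{"type":"array","items":{"type":"object","properties":{"xyz":{"type":"array","items":{"type":"number"}},"twist":{"type":"array","items":{"type":"number"}},"jaw":{"type":"number"}}}},"squeeze":{"type":"number"}},"required":["targets"]}

```bash
mkdir -p pics; ls; cat > h.py <<'E'
import numpy as np, cv2
from scipy.spatial.transform import Rotation as R
from workcell import env
def quat(q): return R.from_quat([q[1],q[2],q[3],q[0]])
def cam(n):
    c=env.read_camera(n); a=np.array(c['attitude'],float)
    c['R']=a if a.shape==(3,3) else quat(a).as_matrix()
    c['e']=np.array(c['eye'],float); return c
def ray(c,u,v):
    return c['R']@np.array([(u-c['cx'])/c['fx'],(v-c['cy'])/c['fy'],1.])
def plane(c,u,v,z):
    d=ray(c,u,v); return c['e']+d*(z-c['e'][2])/d[2]
def pts(c):
    v,u=np.indices(c['depth'].shape); d=c['depth']
    P=np.stack([(u-c['cx'])/c['fx']*d,(v-c['cy'])/c['fy']*d,d],-1)
    return P@c['R'].T+c['e']
def save(c,name,crop=None,s=1):
    im=c['color'][:,:,::-1]
    if crop: x0,y0,x1,y1=crop; im=im[y0:y1,x0:x1]
    cv2.imwrite('pics/'+name,cv2.resize(im,None,fx=s,fy=s,interpolation=cv2.INTER_CUBIC))
E
python3 - <<'E'
from h import *
np.set_printoptions(precision=4,suppress=True)
for n in('top','side'):
    c=cam(n); save(c,n+'1.png'); print(n,c['e'],c['attitude'],c['fx'],c['cx'],c['cy'])
print(env.get_state())
E
```

```text
pics
top [ 0.3342 -0.0142  1.0562] [ 0.0705 -0.698   0.7093 -0.069 ] 431.894676764245 323.37657392711816 201.54761653977894
side [ 0.2448 -0.7462  0.6571] [-0.4472  0.8774 -0.1521  0.0837] 436.454630519555 327.00879376471846 205.09745174786423
{'clock': 0.1, 'joint_pos': array([1.1234, 0.3139, 0.0451, 1.3036, 0.    , 1.4312]), 'qvel': array([ 0.0013, -0.0027,  0.0029, -0.0012,  0.0012, -0.0012]), 'tau': array([  0.0033, -48.1724,  29.9244,   0.0126,  -0.0001,   0.    ]), 'tcp_pos': array([0.174 , 0.5476, 0.2305]), 'orientation': array([ 0.0004,  0.8071,  0.5904, -0.0007]), 'wrist_force': array([ 0.6424, -0.8217,  0.2138]), 'ft_torque': array([-0.0298,  0.036 ,  0.0133]), 'finger_gap': 0.08547569624397122}
```

View pics/top1.png

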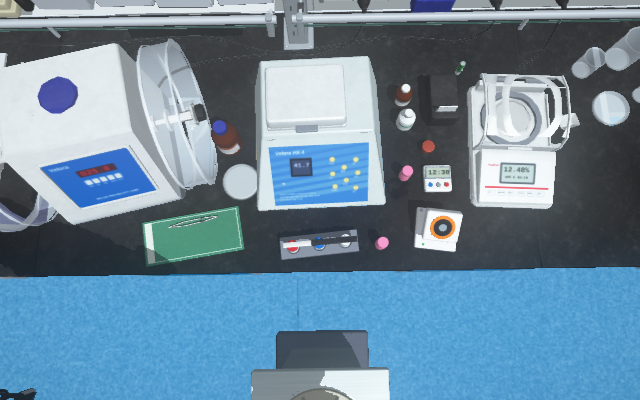

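View pics/side1.png

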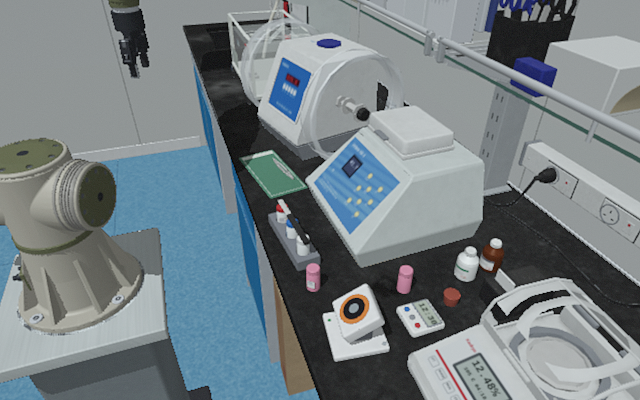

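```bash
python3 - <<'E'
from h import *
a=cam('top');b=cam('side')
def cr(c,x0,y0,x1,y1,w,h): return cv2.resize(c['color'][y0:y1,x0:x1,::-1],(w,h),interpolation=cv2.INTER_CUBIC)
A=cr(a,135,195,475,275,800,188)
B=cr(a,270,220,370,270,400,200); C=cr(b,255,190,335,280,400,400)
D=cr(b,310,270,400,360,400,400)
B=np.vstack([B,np.zeros((0,400,3),np.uint8)])
M=cr(a,135,200,255,270,400,200)
cv2.imwrite('pics/z2.png',np.vstack([np.hstack([B,M]),np.hstack([C,D])]))
E
```

```text
(no output)
```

View pics/z2.png

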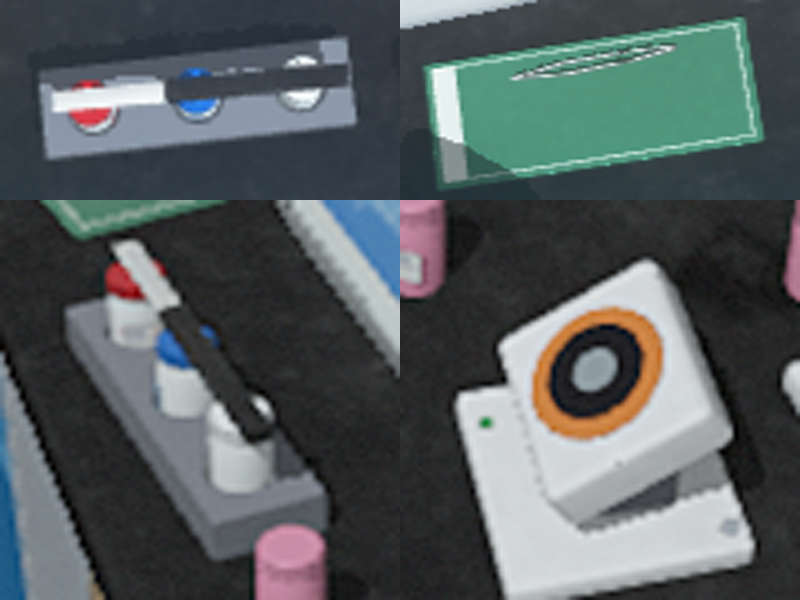

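```bash
cat > meas.py <<'E'
from h import *
np.set_printoptions(precision=4,suppress=True)
a=cam('top');b=cam('side')
H=lambda c:cv2.cvtColor(c['color'],cv2.COLOR_RGB2HSV)
def big(m,roi):
    M=np.zeros(m.shape,np.uint8); x0,y0,x1,y1=roi; M[y0:y1,x0:x1]=m[y0:y1,x0:x1]
    k=max(cv2.findContours(M,cv2.RETR_EXTERNAL,cv2.CHAIN_APPROX_NONE)[0],key=cv2.contourArea); return k
def rect(c,k,z):
    P=np.array([plane(c,u,v,z)[:2] for u,v in k[:,0]])*1000
    (x,y),s,an=cv2.minAreaRect(P.astype(np.float32)); 
    q=cv2.boxPoints(((x,y),s,an)); e=max([q[1]-q[0],q[2]-q[1]],key=np.linalg.norm); e=e/np.linalg.norm(e)
    if e[1]<0:e=-e
    return np.array([x,y])/1000,s,e,np.degrees(np.arctan2(-e[0],e[1]))
for n,c,rm,rs in(('top',a,(135,195,255,275),(270,220,370,265)),('side',b,(230,140,315,205),(255,190,335,275))):
    h=H(c)
    g=((h[...,0]>65)&(h[...,0]<95)&(h[...,1]>80)&(h[...,2]>40)).astype(np.uint8)
    if n=='top': g=cv2.morphologyEx(g,cv2.MORPH_CLOSE,np.ones((5,5)))
    print(n,'mat',rect(c,big(g,rm),.005))
    P=pts(c); z=P[...,2]
    if n=='top':
        m=((z>.014)&(z<.034)).astype(np.uint8)
    for nm,m,zz in (('blk',((h[...,2]<75)&(z>.055)&(z<.09)),.069),('red',((h[...,0]<8)|(h[...,0]>172))&(h[...,1]>130),.061),('blue',(h[...,0]>100)&(h[...,0]<125)&(h[...,1]>150),.061)):
        try:
            k=big(m.astype(np.uint8),rs);print(n,nm,rect(c,k,zz))
        except Exception as e: print(nm,e)
    x0,y0,x1,y1=rs; sub=P[y0:y1,x0:x1].reshape(-1,3)
    r=sub[(sub[:,2]>.016)&(sub[:,2]<.030)]; print('rack depth pts',len(r), rect0:=cv2.minAreaRect((r[:,:2]*1000).astype(np.float32)))
    r=sub[(sub[:,2]>.063)&(sub[:,2]<.085)]; print('spat depth pts',len(r), cv2.minAreaRect((r[:,:2]*1000).astype(np.float32)),np.median(r[:,2]))
    o=((h[...,0]>8)&(h[...,0]<22)&(h[...,1]>150)).astype(np.uint8)
    k=big(o,(405,200,470,255) if n=='top' else (320,275,400,350))
    e=cv2.fitEllipse(k); print(n,'ring',e,plane(c,*e[0],.072))
    M=np.zeros(o.shape,np.uint8);cv2.drawContours(M,[k],-1,1,-1);M=cv2.erode(M,np.ones((3,3)))
    Q=P[(M>0)&(c['depth']>0)];Q=Q[np.abs(Q[:,2]-.072)<.04]
    q=Q.mean(0);nn=np.linalg.svd(Q-q)[2][2];nn*=np.sign(nn[2]);print('ring depth',q,nn,np.degrees(np.arccos(nn[2])),len(Q))
    pn='mat z',np.median(P[rm[1]:rm[3],rm[0]:rm[2],2][g[rm[1]:rm[3],rm[0]:rm[2]]>0]);print(pn)
E
python3 meas.py
```

```text
top mat (array([0.4646, 0.3085]), (110.14881134033203, 240.86129760742188), array([-0.1618,  0.9868], dtype=float32), np.float32(9.312925))
top blk (array([ 0.4433, -0.0679]), (9.079010963439941, 34.72383499145508), array([-0.1258,  0.9921], dtype=float32), np.float32(7.227005))
top red (array([0.4245, 0.0603]), (18.41396713256836, 6.888625144958496), array([0.0159, 0.9999], dtype=float32), np.float32(-0.91238207))
top blue (array([ 0.4292, -0.0019]), (18.43036651611328, 4.601952075958252), array([0.016 , 0.9999], dtype=float32), np.float32(-0.9149858))
rack depth pts 1105 ((438.19915771484375, -1.2294158935546875), (52.40922927856445, 186.0303497314453), 5.448549270629883)
spat depth pts 412 ((439.3058776855469, -3.3356781005859375), (21.5559024810791, 168.86729431152344), 6.988969326019287) 0.06782213228351924
top ring ((442.1833190917969, 227.04013061523438), (21.605194091796875, 23.857498168945312), 70.38976287841797) [ 0.4671 -0.2852  0.072 ]
ring depth [ 0.4671 -0.2852  0.0722] [-0.5076  0.0647  0.8592] 30.777973836081493 343
('mat z', np.float64(0.004949270012815754))
side mat
[... 387 characters left out ...]
at32), np.float32(0.903655))
side blue (array([ 0.3368, -0.104 ]), (75.76026916503906, 5.773947238922119), array([0.2144, 0.9768], dtype=float32), np.float32(-12.378182))
rack depth pts 793 ((477.01153564453125, 10.351470947265625), (131.44287109375, 213.05308532714844), 5.001862049102783)
spat depth pts 536 ((481.3975524902344, -2.1853179931640625), (97.72309112548828, 178.02659606933594), 3.633049964904785) 0.06895687904117115
side ring ((353.9425354003906, 308.4649353027344), (23.806676864624023, 31.373754501342773), 45.7629280090332) [ 0.4672 -0.2892  0.072 ]
ring depth [ 0.4672 -0.2888  0.0716] [-0.497   0.0726  0.8647] 30.148478837161864 513
('mat z', np.float64(0.0037528804136978122))
```

```bash
python3 - <<'E'
from h import *
np.set_printoptions(precision=4,suppress=True,linewidth=150)
c=cam('top');P=pts(c);h=cv2.cvtColor(c['color'],cv2.COLOR_RGB2HSV)
# per column of the picture: rows where spatula is (z>.0635)
for lo,hi,nm in((278,312,'blade'),(312,360,'handle')):
    s=P[225:262,lo:hi]; m=s[...,2]>(.0635 if nm=='handle' else .0605)
    V=h[225:262,lo:hi]; m&= (V[...,2]<100) if nm=='handle' else ((V[...,1]<60)&(V[...,2]>140))
    Q=s[m]; r=cv2.minAreaRect((Q[:,:2]*1000).astype(np.float32)); f=np.polyfit(Q[:,1],Q[:,0],1)
    print(nm,len(Q),r,'yaw',-np.degrees(np.arctan(f[0])),'x at y=-.035',np.polyval(f,-.035),'x at .05',np.polyval(f,.05),'y',Q[:,1].min(),Q[:,1].max(),'z',np.percentile(Q[:,2],[5,50,95]))
E
```

```text
blade 145 ((402.44512939453125, 15.94598388671875), (139.47164916992188, 53.03636932373047), 44.679378509521484) yaw -3.1470154885789405 x at y=-.035 0.4296687973399258 x at .05 0.43434218937349356 y -0.014232157182647169 0.08077419229855225 z [0.0624 0.0654 0.0685]
handle 249 ((392.34466552734375, -41.10081481933594), (110.93326568603516, 102.19717407226562), 5.182668209075928) yaw 9.726022703359087 x at y=-.035 0.4372755236353921 x at .05 0.42270647103119885 y -0.08717324606598194 0.013982830263286257 z [0.0659 0.0694 0.0736]
```

```bash
python3 - <<'E'
from h import *
np.set_printoptions(precision=4,suppress=True,linewidth=150)
c=cam('top');P=pts(c);h=cv2.cvtColor(c['color'],cv2.COLOR_RGB2HSV)
for lo,hi,nm in((285,310,'blade'),(314,355,'handle')):
    X=[]
    for u in range(lo,hi):
        s=P[228:256,u];V=h[228:256,u]
        m=(s[:,0]>.41)&(s[:,0]<.47)&(s[:,2]>(.0645 if nm=='handle' else .0605))
        m&=(V[:,2]<100) if nm=='handle' else ((V[:,1]<60)&(V[:,2]>140))
        if m.sum(): X.append([np.median(s[m,1]),(s[m,0].min()+s[m,0].max())/2,m.sum()])
    X=np.array(X); f=np.polyfit(X[:,0],X[:,1],1); r=abs(np.polyval(f,X[:,0])-X[:,1])<.004; f=np.polyfit(X[r,0],X[r,1],1)
    print(nm,r.sum(),len(X),-np.degrees(np.arctan(f[0])),np.polyval(f,[-.035,.05]),X[::5])
E
```

```text
blade 25 25 3.700973522855214 [0.4405 0.435 ] [[0.0761 0.4326 5.    ]
 [0.0646 0.4345 5.    ]
 [0.053  0.4343 5.    ]
 [0.0415 0.4351 6.    ]
 [0.0301 0.436  5.    ]]
handle 41 41 4.377719451077399 [0.4412 0.4347] [[ 0.0094  0.4379  5.    ]
 [-0.0021  0.4386  6.    ]
 [-0.0136  0.4398  5.    ]
 [-0.025   0.4407  6.    ]
 [-0.0365  0.4416  5.    ]
 [-0.048   0.4413  5.    ]
 [-0.0595  0.4434  5.    ]
 [-0.0708  0.4433  5.    ]
 [-0.0825  0.4444  6.    ]]
```

```bash
cat >> h.py <<'E'
def go(p,az,axis=(0,0,-1)):
    """print shift/twist to reach TCP p; tool z = axis; tool x with azimuth az deg (projected)"""
    s=env.get_state(); Rc=quat(s['orientation']); z=np.array(axis,float); z/=np.linalg.norm(z)
    x=np.array([np.cos(np.radians(az)),np.sin(np.radians(az)),0]); x-=z*(x@z); x/=np.linalg.norm(x)
    Rt=R.from_matrix(np.stack([x,np.cross(z,x),z],1))
    np.set_printoptions(precision=4,suppress=True)
    print('xyz',Rc.inv().apply(np.array(p)-s['tcp_pos']),'twist',(Rc.inv()*Rt).as_rotvec(),'t',s['clock'],'j',s['joint_pos'],'gap',s['finger_gap'])
E
python3 - <<'E'
from h import *
c=cam('top');h=cv2.cvtColor(c['color'],cv2.COLOR_RGB2HSV)
u0,v0,u1,v1=160,213,222,229
# non-green pixels inside mat
m=(h[v0:v1,u0:u1,1]<105).astype(np.uint8)
for r in m: print(''.join('#' if x else '.' for x in r))
n,l,st,ce=cv2.connectedComponentsWithStats(m)
for i in range(1,n):
    if st[i,4]>12:
        v,u=np.where(l==i); Q=np.array([plane(c,a+u0,b+v0,.010)[:2] for a,b in zip(u,v)]);q=Q.mean(0)
        e=np.linalg.svd(Q-q)[2][0]; e*=np.sign(e[1]); t=(Q-q)@e
        print(i,st[i],q,np.degrees(np.arctan2(-e[0],e[1])),np.ptp(t),q+e*(t.max()+t.min())/2)
# above spatula
go([.441,-.033,.16],4.4)
E
```

```text
####################################........########..........
##############################........##########..............
#########################........#######.##......##..#####....
###################........########........##.#############...
#############........########.........#.##################....
########.......########.##.......#.#####################......
##........#######.............###########.#..########.........
....########.............#############..##########............
######...............############...###########...............
.................#.#########.....##########...................
................#######.....############......................
..............######...#############..........................
..........#####################...............................
.........###################..................................
.......##############.........................................
.........#....................................................
1 [  0   0  36   7 133] [0.51647863 0.35822669] 4.245478074102519 0.08611223957896058 [0.51741105 0.34566599]
2 [  0   0  59  16 316] [0.50229031 0.31034935] 9.279209124994273 0.14169763544582192 [0.50137979 0.31592222]
xyz [-0.4728  0.4303  0.0713] twist [0.     0.     1.1862] t 0.45 j [1.1234 0.3132 0.046  1.3036 0.     1.4312] gap 0.08558670921094386
```

{"name": "servo_tool", "arguments": {
  "targets": [
    {"xyz": [-0.473, 0.43, 0.071], "twist": [0, 0, 1.186], "jaw": 0.6},
    {"xyz": [-0.473, 0.43, 0.071], "twist": [0, 0, 1.186], "jaw": 0.6},
    {"xyz": [-0.473, 0.43, 0.071], "twist": [0, 0, 1.186], "jaw": 0.6},
    {"xyz": [-0.473, 0.43, 0.071], "twist": [0, 0, 1.186], "jaw": 0.6},
    {"xyz": [-0.473, 0.43, 0.071], "twist": [0, 0, 1.186], "jaw": 0.6},
    {"xyz": [-0.473, 0.43, 0.071], "twist": [0, 0, 1.186], "jaw": 0.6},
    {"xyz": [-0.473, 0.43, 0.071], "twist": [0, 0, 1.186], "jaw": 0.6},
    {"xyz": [-0.473, 0.43, 0.071], "twist": [0, 0, 1.186], "jaw": 0.6},
    {"xyz": [-0.473, 0.43, 0.071], "twist": [0, 0, 1.186], "jaw": 0.6},
    {"xyz": [-0.473, 0.43, 0.071], "twist": [0, 0, 1.186], "jaw": 0.6},
    {"xyz": [-0.473, 0.43, 0.071], "twist": [0, 0, 1.186], "jaw": 0.6},
    {"xyz": [-0.473, 0.43, 0.071], "twist": [0, 0, 1.186], "jaw": 0.6}
  ]
}}

```text
clock: 1.45
tcp_pos: [0.3819, 0.0944, 0.1763]
orientation: [-0.0, 0.999, 0.038, 0.001]
wrist_force: [0.8, 0.3, 0.7]
finger_gap: 0.0513
```

```bash
python3 - <<'E'
from h import *
c=cam('top');h=cv2.cvtColor(c['color'],cv2.COLOR_RGB2HSV)
u0,v0,u1,v1=160,213,222,229
m=(h[v0:v1,u0:u1,1]<105).astype(np.uint8)
# keep pixels below line parallel to mat border
Q=[]
for v in range(m.shape[0]):
    for u in range(m.shape[1]):
        p=plane(c,u+u0,v+v0,.009)
        d=(p[:2]-[.4647,.3075]); mx=d@[.987,.161]; my=d@[-.161,.987]
        if m[v,u] and mx<.045 and abs(my)<.09: Q.append([mx,my])
Q=np.array(Q);q=Q.mean(0);e=np.linalg.svd(Q-q)[2][0];e*=np.sign(e[1]);t=(Q-q)@e
print(len(Q),q,np.degrees(np.arctan2(-e[0],e[1])),np.ptp(t),q+e*(t.max()+t.min())/2)
i,j=t.argmin(),t.argmax(); print(Q[i],Q[j])
go([.441,-.033,.16],4.4)
E
```

```text
684 [ 0.03029162 -0.01200879] -5.021416000375983 0.15036943038924894 [3.13475245e-02 8.54150392e-06]
[ 0.04277815 -0.0764702 ] [0.03226868 0.07540199]
xyz [0.047  0.1245 0.0164] twist [ 0.0046 -0.003  -0.0083] t 1.5 j [ 0.0242 -0.0085 -0.4769  1.0991 -0.0044  1.5265] gap 0.05119184003575284
```

{"name": "servo_tool", "arguments": {
  "targets": [
    {"xyz": [0.047, 0.1245, 0.016], "twist": [0.005, -0.003, -0.008], "jaw": 0.6},
    {"xyz": [0.047, 0.1245, 0.016], "twist": [0.005, -0.003, -0.008], "jaw": 0.6},
    {"xyz": [0.047, 0.1245, 0.016], "twist": [0.005, -0.003, -0.008], "jaw": 0.6},
    {"xyz": [0.047, 0.1245, 0.016], "twist": [0.005, -0.003, -0.008], "jaw": 0.6},
    {"xyz": [0.047, 0.1245, 0.016], "twist": [0.005, -0.003, -0.008], "jaw": 0.6},
    {"xyz": [0.047, 0.1245, 0.016], "twist": [0.005, -0.003, -0.008], "jaw": 0.6}
  ]
}}

```text
clock: 2.0
tcp_pos: [0.4374, -0.0241, 0.1599]
orientation: [-0.003, 0.999, 0.042, -0.002]
wrist_force: [-1.5, 0.3, -0.0]
finger_gap: 0.0514
```

```bash
python3 - <<'E'
from h import *
c=cam('top');im=cv2.imread('pics/top1.png');h=cv2.cvtColor(im,cv2.COLOR_BGR2HSV)
u0,v0,u1,v1=140,205,245,265
m=(h[v0:v1,u0:u1,1]<105)
Q=[]
for v,u in zip(*np.where(m)):
    p=plane(c,u+u0,v+v0,.009)
    d=(p[:2]-[.4647,.3075]); mx=d@[.987,.161]; my=d@[-.161,.987]
    if abs(mx)<.042 and abs(my)<.09: Q.append([mx,my])
Q=np.array(Q);q=Q.mean(0);e=np.linalg.svd(Q-q)[2][0];e*=np.sign(e[1]);t=(Q-q)@e
print(len(Q),q,np.degrees(np.arctan2(-e[0],e[1])),np.ptp(t),q+e*(t.max()+t.min())/2)
i,j=t.argmin(),t.argmax(); print(Q[i],Q[j])
go([.441,-.033,.061],4.4); s=cam('side'); save(s,'s3.png',(225,120,355,290),3.5)
E
```

```text
235 [ 0.03423361 -0.00559426] 2.569014677930306 0.12658355529980425 [ 0.03420612 -0.00498154]
[ 0.03665788 -0.06822699] [0.03169343 0.05826117]
xyz [0.0035 0.0106 0.099 ] twist [-0.0059  0.004   0.0083] t 2.05 j [-0.2402  0.0908 -0.4126  1.073   0.0044  1.2455] gap 0.05113722716755698
```

View pics/s3.png

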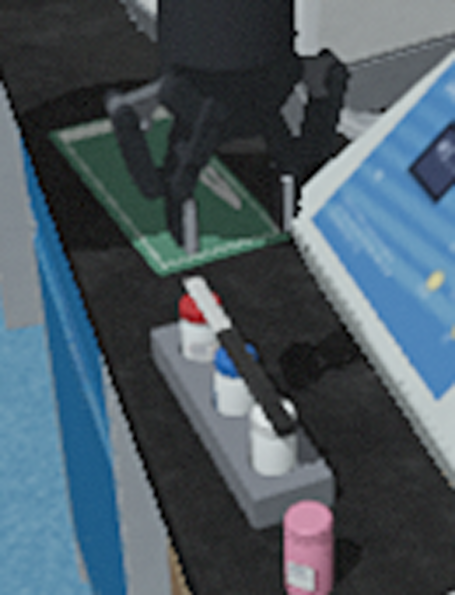

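{"name": "servo_tool", "arguments": {
  "targets": [
    {"xyz": [0.0035, 0.0106, 0.03], "twist": [-0.006, 0.004, 0.008], "jaw": 0.6},
    {"xyz": [0.0035, 0.0106, 0.03], "twist": [-0.006, 0.004, 0.008], "jaw": 0.6},
    {"xyz": [0.0035, 0.0106, 0.06], "twist": [-0.006, 0.004, 0.008], "jaw": 0.6},
    {"xyz": [0.0035, 0.0106, 0.08], "twist": [-0.006, 0.004, 0.008], "jaw": 0.6},
    {"xyz": [0.0035, 0.0106, 0.09], "twist": [-0.006, 0.004, 0.008], "jaw": 0.6},
    {"xyz": [0.0035, 0.0106, 0.1], "twist": [-0.006, 0.004, 0.008], "jaw": 0.6},
    {"xyz": [0.0035, 0.0106, 0.1], "twist": [-0.006, 0.004, 0.008], "jaw": 0.6},
    {"xyz": [0.0035, 0.0106, 0.1], "twist": [-0.006, 0.004, 0.008], "jaw": 0.6},
    {"xyz": [0.0035, 0.0106, 0.1], "twist": [-0.006, 0.004, 0.008], "jaw": 0.6}
  ]
}}

```text
clock: 2.85
tcp_pos: [0.4422, -0.0333, 0.061]
orientation: [0.0, 0.999, 0.039, 0.001]
wrist_force: [0.4, -0.0, -0.2]
finger_gap: 0.0514
```

```bash
python3 - <<'E'
from h import *
go([.441,-.033,.060],4.4); s=cam('side'); save(s,'s4.png',(250,180,340,280),6)
E
```

```text
xyz [-0.0011 -0.0004  0.001 ] twist [ 0.001  -0.0018  0.0015] t 2.85 j [-0.2563  0.1924 -0.5634  0.813  -0.0004  1.2362] gap 0.05143770467885834
```

View pics/s4.png

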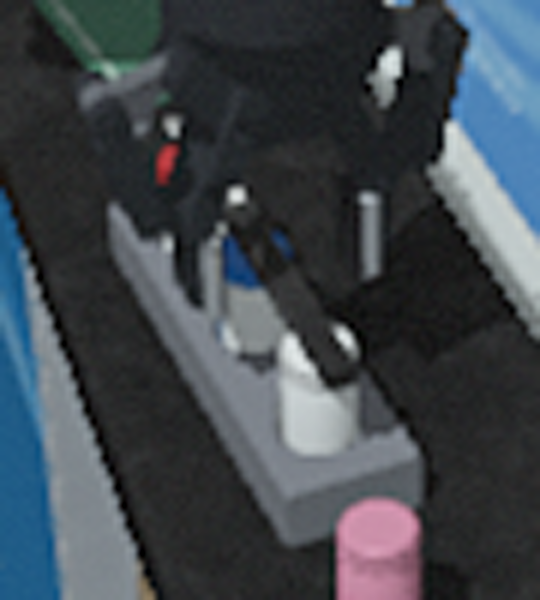

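{"name": "servo_tool", "arguments": {
  "targets": [
    {"xyz": [-0.001, 0, 0.001], "jaw": 0.3},
    {"xyz": [-0.001, 0, 0.001], "jaw": 0.2},
    {"xyz": [-0.001, 0, 0.001], "jaw": 0.1},
    {"xyz": [-0.001, 0, 0.001], "jaw": 0.0},
    {"xyz": [-0.001, 0, 0.001], "jaw": 0.0},
    {"xyz": [-0.001, 0, 0.001], "jaw": 0.0},
    {"xyz": [-0.001, 0, 0.001], "jaw": 0.0},
    {"xyz": [-0.001, 0, 0.001], "jaw": 0.0}
  ],
  "squeeze": 35
}}

```text
schema error: expected keys xyz, twist, jaw
```

{"name": "servo_tool", "arguments": {
  "targets": [
    {"xyz": [0, 0, -0.005], "jaw": 0.0},
    {"xyz": [0, 0, -0.015], "jaw": 0.0},
    {"xyz": [0, 0, -0.03], "jaw": 0.0},
    {"xyz": [0, 0, -0.05], "jaw": 0.0},
    {"xyz": [0, 0, -0.07], "jaw": 0.0},
    {"xyz": [0, 0, -0.09], "jaw": 0.0},
    {"xyz": [0, 0, -0.09], "jaw": 0.0},
    {"xyz": [0, 0, -0.09], "jaw": 0.0}
  ]
}}

```text
schema error: expected keys xyz, twist, jaw
```

```bash
python3 - <<'E'
from h import *
go([.441,-.033,.15],4.4); s=cam('side'); save(s,'s5.png',(225,120,365,290),3.5)
E
```

```text
xyz [-0.0012 -0.0005 -0.0889] twist [ 0.0013 -0.0024  0.0012] t 2.9 j [-0.2567  0.1923 -0.5632  0.8127 -0.0004  1.2361] gap 0.051309485015877
```

View pics/s5.png

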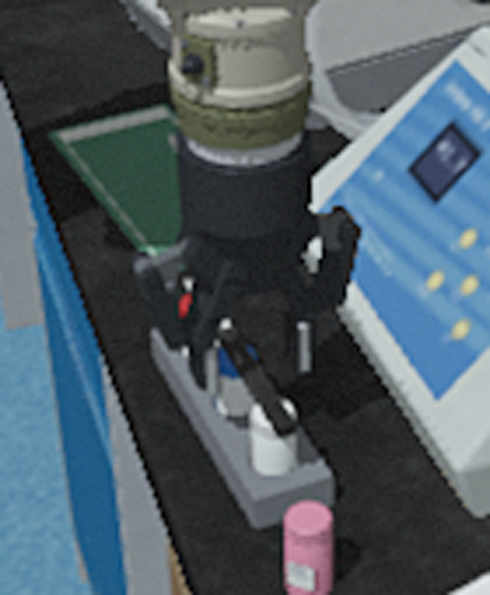

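The rows need the twist key; nothing moved (the picture is as before: fingers still straddle the handle).

{"name": "servo_tool", "arguments": {
  "targets": [
    {"xyz": [-0.001, 0, 0.001], "twist": [0, 0, 0], "jaw": 0.3},
    {"xyz": [-0.001, 0, 0.001], "twist": [0, 0, 0], "jaw": 0.2},
    {"xyz": [-0.001, 0, 0.001], "twist": [0, 0, 0], "jaw": 0.1},
    {"xyz": [-0.001, 0, 0.001], "twist": [0, 0, 0], "jaw": 0.0},
    {"xyz": [-0.001, 0, 0.001], "twist": [0, 0, 0], "jaw": 0.0},
    {"xyz": [-0.001, 0, 0.001], "twist": [0, 0, 0], "jaw": 0.0},
    {"xyz": [-0.001, 0, 0.001], "twist": [0, 0, 0], "jaw": 0.0},
    {"xyz": [-0.001, 0, 0.001], "twist": [0, 0, 0], "jaw": 0.0}
  ],
  "squeeze": 35
}}

```text
clock: 3.62
tcp_pos: [0.4412, -0.0342, 0.0593]
orientation: [0.001, 0.999, 0.038, 0.001]
wrist_force: [0.2, -0.2, 3.8]
finger_gap: 0.0117
```

{"name": "servo_tool", "arguments": {
  "targets": [
    {"xyz": [0, 0, -0.005], "twist": [0, 0, 0], "jaw": 0.0},
    {"xyz": [0, 0, -0.015], "twist": [0, 0, 0], "jaw": 0.0},
    {"xyz": [0, 0, -0.03], "twist": [0, 0, 0], "jaw": 0.0},
    {"xyz": [0, 0, -0.05], "twist": [0, 0, 0], "jaw": 0.0},
    {"xyz": [0, 0, -0.07], "twist": [0, 0, 0], "jaw": 0.0},
    {"xyz": [0, 0, -0.09], "twist": [0, 0, 0], "jaw": 0.0},
    {"xyz": [0, 0, -0.09], "twist": [0, 0, 0], "jaw": 0.0},
    {"xyz": [0, 0, -0.09], "twist": [0, 0, 0], "jaw": 0.0}
  ]
}}

```text
clock: 4.28
tcp_pos: [0.4414, -0.0342, 0.1499]
orientation: [0.001, 0.999, 0.038, 0.001]
wrist_force: [-0.9, -0.2, -1.1]
finger_gap: 0.012
```

```bash
python3 - <<'E'
from h import *
# spatula centre target in mat frame (-.024,-.002), yaw 11.5
ex=np.array([.987,.161]);ey=np.array([-.161,.987]);c=np.array([.4647,.3075])-.022*ex-.004*ey
d=np.array([-np.sin(np.radians(11.5)),np.cos(np.radians(11.5))]); g=c-.031*d; print('centre',c,'grip',g)
go([g[0],g[1],.12],11.5); s=cam('side'); save(s,'s6.png',(225,120,365,290),3.5)
E
```

```text
centre [0.44363 0.30001] grip [0.44981041 0.26963233]
xyz [ 0.0317 -0.3023  0.0295] twist [ 0.0018 -0.0028 -0.1238] t 4.2833 j [-0.2586  0.1011 -0.4274  1.039  -0.0006  1.2353] gap 0.012007499600920379
```

View pics/s6.png

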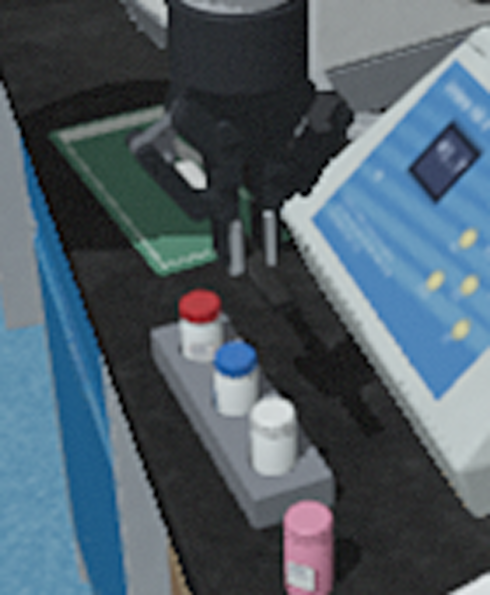

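```bash
python3 - <<'E'
from h import *
s=cam('side')
for p in([.448,-.088,.151],[.4347,.082,.151],[.4405,.017,.151]):
    q=s['R'].T@(np.array(p)-s['e']); u,v=s['fx']*q[0]/q[2]+s['cx'],s['fy']*q[1]/q[2]+s['cy']; print(u,v,'crop',(u-225)*3.5,(v-120)*3.5)
t=cam('top');P=pts(t)
z=P[...,2]; m=(abs(P[...,0]-.442)<.03)&(z>.12)&(z<.19)
for y in np.arange(-.1,.1,.01):
    k=m&(abs(P[...,1]-y)<.005); print(round(y,3),k.sum(),np.median(z[k]) if k.any() else '',end=' | ')
E
```

```text
306.84061041269655 208.43366762010723 crop 286.4421364444379 309.5178366703753
277.9529535278508 167.18266958475112 crop 185.33533734747783 165.13934354662894
288.4033036113712 181.58485448148545 crop 221.9115626397992 215.5469906851991
-0.1 0  | -0.09 0  | -0.08 0  | -0.07 0  | -0.06 0  | -0.05 0  | -0.04 0  | -0.03 0  | -0.02 0  | -0.01 0  | -0.0 0  | 0.01 0  | 0.02 0  | 0.03 0  | 0.04 0  | 0.05 0  | 0.06 0  | 0.07 0  | 0.08 5 0.15475529575101432 | 0.09 0  |
```

{"name": "servo_tool", "arguments": {
  "targets": [
    {"xyz": [0.032, -0.302, 0.03], "twist": [0.002, -0.003, -0.124], "jaw": 0.0},
    {"xyz": [0.032, -0.302, 0.03], "twist": [0.002, -0.003, -0.124], "jaw": 0.0},
    {"xyz": [0.032, -0.302, 0.03], "twist": [0.002, -0.003, -0.124], "jaw": 0.0},
    {"xyz": [0.032, -0.302, 0.03], "twist": [0.002, -0.003, -0.124], "jaw": 0.0},
    {"xyz": [0.032, -0.302, 0.03], "twist": [0.002, -0.003, -0.124], "jaw": 0.0},
    {"xyz": [0.032, -0.302, 0.03], "twist": [0.002, -0.003, -0.124], "jaw": 0.0},
    {"xyz": [0.032, -0.302, 0.03], "twist": [0.002, -0.003, -0.124], "jaw": 0.0},
    {"xyz": [0.032, -0.302, 0.03], "twist": [0.002, -0.003, -0.124], "jaw": 0.0},
    {"xyz": [0.032, -0.302, 0.03], "twist": [0.002, -0.003, -0.124], "jaw": 0.0},
    {"xyz": [0.032, -0.302, 0.03], "twist": [0.002, -0.003, -0.124], "jaw": 0.0},
    {"xyz": [0.032, -0.302, 0.03], "twist": [0.002, -0.003, -0.124], "jaw": 0.0},
    {"xyz": [0.032, -0.302, 0.03], "twist": [0.002, -0.003, -0.124], "jaw": 0.0}
  ]
}}

```text
clock: 5.43
tcp_pos: [0.4493, 0.268, 0.1185]
orientation: [-0.0, 0.995, 0.099, -0.002]
wrist_force: [0.4, -0.3, -0.5]
finger_gap: 0.012
```

```bash
python3 - <<'E'
from h import *
go([.4498,.2696,.02],11.5)
E
```

```text
xyz [ 0.0011 -0.0014  0.0985] twist [-0.0006  0.003  -0.0016] t 5.4333 j [ 0.3837  0.2788 -0.2867  1.0081  0.0012  1.7554] gap 0.012006018953834529
```

{"name": "servo_tool", "arguments": {
  "targets": [
    {"xyz": [0.001, -0.001, 0.03], "twist": [0, 0.003, -0.002], "jaw": 0.0},
    {"xyz": [0.001, -0.001, 0.06], "twist": [0, 0.003, -0.002], "jaw": 0.0},
    {"xyz": [0.001, -0.001, 0.08], "twist": [0, 0.003, -0.002], "jaw": 0.0},
    {"xyz": [0.001, -0.001, 0.095], "twist": [0, 0.003, -0.002], "jaw": 0.0},
    {"xyz": [0.001, -0.001, 0.105], "twist": [0, 0.003, -0.002], "jaw": 0.0},
    {"xyz": [0.001, -0.001, 0.108], "twist": [0, 0.003, -0.002], "jaw": 0.0},
    {"xyz": [0.001, -0.001, 0.11], "twist": [0, 0.003, -0.002], "jaw": 0.0},
    {"xyz": [0.001, -0.001, 0.111], "twist": [0, 0.003, -0.002], "jaw": 0.0},
    {"xyz": [0.001, -0.001, 0.112], "twist": [0, 0.003, -0.002], "jaw": 0.0},
    {"xyz": [0.001, -0.001, 0.112], "twist": [0, 0.003, -0.002], "jaw": 0.0}
  ]
}}

```text
clock: 6.27
tcp_pos: [0.4508, 0.271, 0.0076]
orientation: [-0.001, 0.995, 0.101, 0.001]
wrist_force: [0.5, 0.6, -0.2]
finger_gap: 0.0115
```

Creep down until contact.

{"name": "servo_tool", "arguments": {
  "targets": [
    {"xyz": [0, 0, 0.001], "twist": [0, 0, 0], "jaw": 0.0},
    {"xyz": [0, 0, 0.002], "twist": [0, 0, 0], "jaw": 0.0},
    {"xyz": [0, 0, 0.002], "twist": [0, 0, 0], "jaw": 0.0},
    {"xyz": [0, 0, 0.002], "twist": [0, 0, 0], "jaw": 0.0}
  ]
}}

```text
clock: 6.6
tcp_pos: [0.4506, 0.2711, 0.0055]
orientation: [-0.001, 0.995, 0.101, 0.001]
wrist_force: [0.8, -0.0, 4.6]
finger_gap: 0.0118
```

{"name": "servo_tool", "arguments": {
  "targets": [
    {"xyz": [0, 0, 0.001], "twist": [0, 0, 0], "jaw": 0.0},
    {"xyz": [0, 0, 0.001], "twist": [0, 0, 0], "jaw": 0.0},
    {"xyz": [0, 0, 0.001], "twist": [0, 0, 0], "jaw": 0.0}
  ]
}}

```text
clock: 6.85
tcp_pos: [0.4506, 0.2711, 0.0054]
orientation: [-0.001, 0.995, 0.101, 0.001]
wrist_force: [-3.2, -1.9, 13.6]
finger_gap: 0.012
```

{"name": "servo_tool", "arguments": {
  "targets": [
    {"xyz": [0, 0, 0], "twist": [0, 0, 0], "jaw": 0.2},
    {"xyz": [0, 0, -0.001], "twist": [0, 0, 0], "jaw": 0.3},
    {"xyz": [0, 0, -0.001], "twist": [0, 0, 0], "jaw": 0.35},
    {"xyz": [0, 0, -0.001], "twist": [0, 0, 0], "jaw": 0.35},
    {"xyz": [0, 0, -0.015], "twist": [0, 0, 0], "jaw": 0.35},
    {"xyz": [0, 0, -0.04], "twist": [0, 0, 0], "jaw": 0.35},
    {"xyz": [0, 0, -0.08], "twist": [0, 0, 0], "jaw": 0.35},
    {"xyz": [0, 0, -0.12], "twist": [0, 0, 0], "jaw": 0.45},
    {"xyz": [0, 0, -0.12], "twist": [0, 0, 0], "jaw": 0.5},
    {"xyz": [0, 0, -0.12], "twist": [0, 0, 0], "jaw": 0.5}
  ]
}}

```text
clock: 7.68
tcp_pos: [0.4517, 0.2715, 0.1263]
orientation: [-0.001, 0.995, 0.101, 0.003]
wrist_force: [0.2, 0.1, 0.1]
finger_gap: 0.0425
```

```bash
python3 - <<'E'
from h import *
go([.4323,.0605,.12],5.4)
E
```

```text
xyz [-0.0616  0.2027  0.0055] twist [-0.0025 -0.0061  0.1088] t 7.6833 j [ 0.3882  0.2722 -0.2751  1.017   0.001   1.7559] gap 0.04247907841594245
```

{"name": "servo_tool", "arguments": {
  "targets": [
    {"xyz": [-0.0616, 0.2027, 0.0055], "twist": [-0.0025, -0.006, 0.109], "jaw": 0.6},
    {"xyz": [-0.0616, 0.2027, 0.0055], "twist": [-0.0025, -0.006, 0.109], "jaw": 0.6},
    {"xyz": [-0.0616, 0.2027, 0.0055], "twist": [-0.0025, -0.006, 0.109], "jaw": 0.6},
    {"xyz": [-0.0616, 0.2027, 0.0055], "twist": [-0.0025, -0.006, 0.109], "jaw": 0.6},
    {"xyz": [-0.0616, 0.2027, 0.0055], "twist": [-0.0025, -0.006, 0.109], "jaw": 0.6},
    {"xyz": [-0.0616, 0.2027, 0.0055], "twist": [-0.0025, -0.006, 0.109], "jaw": 0.6},
    {"xyz": [-0.0616, 0.2027, 0.0055], "twist": [-0.0025, -0.006, 0.109], "jaw": 0.6},
    {"xyz": [-0.0616, 0.2027, 0.0055], "twist": [-0.0025, -0.006, 0.109], "jaw": 0.6},
    {"xyz": [-0.0616, 0.2027, 0.0055], "twist": [-0.0025, -0.006, 0.109], "jaw": 0.6},
    {"xyz": [-0.0616, 0.2027, 0.0055], "twist": [-0.0025, -0.006, 0.109], "jaw": 0.6}
  ]
}}

```text
clock: 8.52
tcp_pos: [0.4303, 0.061, 0.1175]
orientation: [0.001, 0.999, 0.048, -0.003]
wrist_force: [-0.2, -0.7, -0.0]
finger_gap: 0.0509
```

```bash
python3 - <<'E'
from h import *
go([.4323,.0605,.029],5.4); t=cam('top');s=cam('side')
a=cv2.resize(t['color'][195:275,130:260,::-1],(780,300)); b=cv2.resize(s['color'][135:285,230:400,::-1],(340,300))
c=cv2.resize(t['color'][210:270,260:380,::-1],(440,300))
cv2.imwrite('pics/m7.png',np.vstack([a,np.hstack([b,c])]))
E
```

```text
xyz [0.0025 0.0006 0.0885] twist [0.0012 0.0057 0.0021] t 8.5167 j [-0.043   0.1209 -0.4909  0.9645 -0.002   1.4315] gap 0.050925820246745274
```

View pics/m7.png

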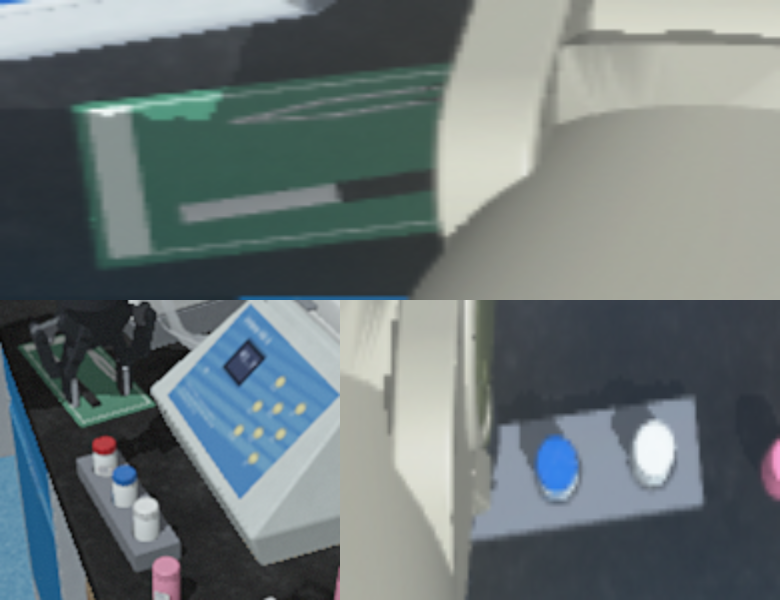

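{"name": "servo_tool", "arguments": {
  "targets": [
    {"xyz": [0.0025, 0.0005, 0.02], "twist": [0.001, 0.006, 0.002], "jaw": 0.6},
    {"xyz": [0.0025, 0.0005, 0.04], "twist": [0.001, 0.006, 0.002], "jaw": 0.6},
    {"xyz": [0.0025, 0.0005, 0.06], "twist": [0.001, 0.006, 0.002], "jaw": 0.6},
    {"xyz": [0.0025, 0.0005, 0.075], "twist": [0.001, 0.006, 0.002], "jaw": 0.6},
    {"xyz": [0.0025, 0.0005, 0.085], "twist": [0.001, 0.006, 0.002], "jaw": 0.6},
    {"xyz": [0.0025, 0.0005, 0.088], "twist": [0.001, 0.006, 0.002], "jaw": 0.6},
    {"xyz": [0.0025, 0.0005, 0.088], "twist": [0.001, 0.006, 0.002], "jaw": 0.6},
    {"xyz": [0.0025, 0.0005, 0.088], "twist": [0.001, 0.006, 0.002], "jaw": 0.6}
  ]
}}

```text
clock: 9.28
tcp_pos: [0.4328, 0.0598, 0.0303]
orientation: [0.0, 0.999, 0.047, 0.001]
wrist_force: [0.2, -0.3, -0.3]
finger_gap: 0.0512
```

{"name": "servo_tool", "arguments": {
  "targets": [
    {"xyz": [0, 0, 0], "twist": [0, 0, 0], "jaw": 0.45},
    {"xyz": [0, 0, 0], "twist": [0, 0, 0], "jaw": 0.35},
    {"xyz": [0, 0, 0], "twist": [0, 0, 0], "jaw": 0.2},
    {"xyz": [0, 0, 0], "twist": [0, 0, 0], "jaw": 0.1},
    {"xyz": [0, 0, 0], "twist": [0, 0, 0], "jaw": 0.1},
    {"xyz": [0, 0, 0], "twist": [0, 0, 0], "jaw": 0.1},
    {"xyz": [0, 0, 0], "twist": [0, 0, 0], "jaw": 0.1}
  ],
  "squeeze": 30
}}

```text
clock: 9.87
tcp_pos: [0.4334, 0.0593, 0.0309]
orientation: [0.0, 0.999, 0.046, 0.001]
wrist_force: [-1.1, 0.7, 6.8]
finger_gap: 0.0266
```

{"name": "servo_tool", "arguments": {
  "targets": [
    {"xyz": [0, 0, -0.005], "twist": [0, 0, 0], "jaw": 0.1},
    {"xyz": [0, 0, -0.015], "twist": [0, 0, 0], "jaw": 0.1},
    {"xyz": [0, 0, -0.03], "twist": [0, 0, 0], "jaw": 0.1},
    {"xyz": [0, 0, -0.06], "twist": [0, 0, 0], "jaw": 0.1},
    {"xyz": [0, 0, -0.1], "twist": [0, 0, 0], "jaw": 0.1},
    {"xyz": [0, 0, -0.14], "twist": [0, 0, 0], "jaw": 0.1},
    {"xyz": [0, 0, -0.17], "twist": [0, 0, 0], "jaw": 0.1},
    {"xyz": [0, 0, -0.17], "twist": [0, 0, 0], "jaw": 0.1},
    {"xyz": [0, 0, -0.17], "twist": [0, 0, 0], "jaw": 0.1}
  ]
}}

```text
clock: 10.62
tcp_pos: [0.4338, 0.0592, 0.2022]
orientation: [0.001, 0.999, 0.046, 0.003]
wrist_force: [1.7, -0.3, 0.5]
finger_gap: 0.0263
```

```bash
python3 - <<'E'
from h import *
n=np.array([-.5*np.cos(np.radians(7.8)),.5*np.sin(np.radians(7.8)),.866]); w=np.array([.4671,-.2865,.072])
p=w+n*(.06+.0245); print(p)
go(w+n*.16,5.4,-n); go(p,5.4,-n)
# vial check from side: red cap + white body in side view
s=cam('side');P=pts(s);h=cv2.cvtColor(s['color'],cv2.COLOR_RGB2HSV)
tp=env.get_state()['tcp_pos']
m=(np.linalg.norm(P-tp-[0,0,.01],axis=-1)<.06)&(((h[...,0]<8)|(h[...,0]>172))&(h[...,1]>130)); print('red',m.sum(),P[m].mean(0) if m.any() else '',tp)
m=(np.linalg.norm(P-tp,axis=-1)<.05)&(h[...,1]<40)&(h[...,2]>120); Q=P[m];print('white',m.sum(),Q.mean(0),Q[:,2].min(),Q[:,2].max())
save(s,'s8.png',(230,80,330,290),2.8)
E
```

```text
[ 0.4252409  -0.28076602  0.145177  ]
xyz [-0.0764  0.3292 -0.0084] twist [-0.1262  0.5021 -0.0357] t 10.6167 j [-0.0478  0.0559 -0.3435  1.1656 -0.0005  1.4312] gap 0.026332901558328077
xyz [-0.04    0.3377  0.0572] twist [-0.1262  0.5021 -0.0357] t 10.6167 j [-0.0478  0.0559 -0.3435  1.1656 -0.0005  1.4312] gap 0.026332901558328077
red 83 [0.4335 0.0531 0.2302] [0.4326 0.0593 0.2005]
white 259 [0.4321 0.0472 0.206 ] 0.17614194959654367 0.24048826480122149
```

View pics/s8.png

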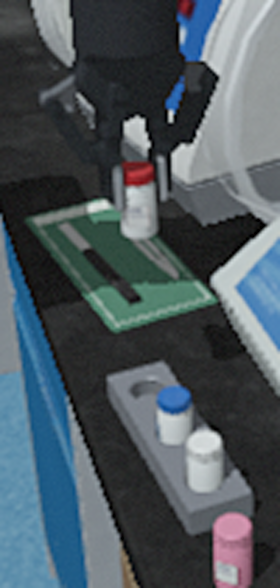

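{"name": "servo_tool", "arguments": {
  "targets": [
    {"xyz": [-0.076, 0.329, -0.008], "twist": [-0.126, 0.502, -0.036], "jaw": 0.1},
    {"xyz": [-0.076, 0.329, -0.008], "twist": [-0.126, 0.502, -0.036], "jaw": 0.1},
    {"xyz": [-0.076, 0.329, -0.008], "twist": [-0.126, 0.502, -0.036], "jaw": 0.1},
    {"xyz": [-0.076, 0.329, -0.008], "twist": [-0.126, 0.502, -0.036], "jaw": 0.1},
    {"xyz": [-0.076, 0.329, -0.008], "twist": [-0.126, 0.502, -0.036], "jaw": 0.1},
    {"xyz": [-0.076, 0.329, -0.008], "twist": [-0.126, 0.502, -0.036], "jaw": 0.1},
    {"xyz": [-0.076, 0.329, -0.008], "twist": [-0.126, 0.502, -0.036], "jaw": 0.1},
    {"xyz": [-0.076, 0.329, -0.008], "twist": [-0.126, 0.502, -0.036], "jaw": 0.1},
    {"xyz": [-0.076, 0.329, -0.008], "twist": [-0.126, 0.502, -0.036], "jaw": 0.1},
    {"xyz": [-0.076, 0.329, -0.008], "twist": [-0.126, 0.502, -0.036], "jaw": 0.1},
    {"xyz": [-0.076, 0.329, -0.008], "twist": [-0.126, 0.502, -0.036], "jaw": 0.1},
    {"xyz": [-0.076, 0.329, -0.008], "twist": [-0.126, 0.502, -0.036], "jaw": 0.1}
  ]
}}

```text
clock: 11.67
tcp_pos: [0.3864, -0.2731, 0.2064]
orientation: [0.049, 0.965, 0.062, 0.251]
wrist_force: [-0.1, 0.1, 0.4]
finger_gap: 0.0261
```

```bash
python3 - <<'E'
from h import *
n=np.array([-.5*np.cos(np.radians(7.8)),.5*np.sin(np.radians(7.8)),.866]); w=np.array([.4671,-.2865,.072])
go(w+n*(.06+.0245),5.4,-n)
# mat check: spatula vs tweezers
c=cam('top');h=cv2.cvtColor(c['color'],cv2.COLOR_RGB2HSV)
save(c,'t9.png',(135,200,255,275),6.5)
S=[]
for v in range(205,262):
  for u in range(140,245):
    p=plane(c,u,v,.009); d=p[:2]-[.4647,.3075]; mx=d@[.987,.161]; my=d@[-.161,.987]
    if abs(mx)<.042 and abs(my)<.1 and h[v,u,1]<105: S.append([mx,my])
S=np.array(S)
for nm,Q in(('tw',S[S[:,0]>.015]),('sp',S[S[:,0]<.005])):
    q=Q.mean(0);e=np.linalg.svd(Q-q)[2][0];e*=np.sign(e[1]);t=(Q-q)@e
    print(nm,len(Q),q,'yaw rel mat',np.degrees(np.arctan2(-e[0],e[1])),'mid',q+e*(t.max()+t.min())/2,'len',np.ptp(t))
E
```

```text
xyz [0.0033 0.0036 0.0727] twist [-0.005   0.0061 -0.0004] t 11.6667 j [-1.0461 -0.1822 -0.6703  0.75    0.4026  0.4644] gap 0.026133587080455625
tw 611 [0.029  0.0215] yaw rel mat -0.3725457915454172 mid [0.0289 0.0005] len 0.19852998975560893
sp 854 [-0.0142 -0.0027] yaw rel mat 2.095410772758815 mid [-0.0143  0.0005] len 0.2004150722620076
```

View pics/t9.png

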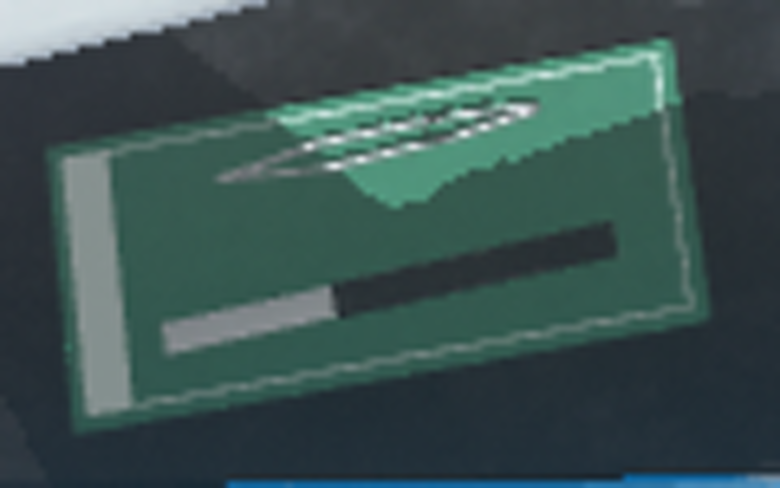

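{"name": "servo_tool", "arguments": {
  "targets": [
    {"xyz": [0.0033, 0.0036, 0.015], "twist": [-0.005, 0.006, 0], "jaw": 0.1},
    {"xyz": [0.0033, 0.0036, 0.03], "twist": [-0.005, 0.006, 0], "jaw": 0.1},
    {"xyz": [0.0033, 0.0036, 0.045], "twist": [-0.005, 0.006, 0], "jaw": 0.1},
    {"xyz": [0.0033, 0.0036, 0.06], "twist": [-0.005, 0.006, 0], "jaw": 0.1},
    {"xyz": [0.0033, 0.0036, 0.068], "twist": [-0.005, 0.006, 0], "jaw": 0.1},
    {"xyz": [0.0033, 0.0036, 0.073], "twist": [-0.005, 0.006, 0], "jaw": 0.1},
    {"xyz": [0.0033, 0.0036, 0.073], "twist": [-0.005, 0.006, 0], "jaw": 0.1},
    {"xyz": [0.0033, 0.0036, 0.073], "twist": [-0.005, 0.006, 0], "jaw": 0.1},
    {"xyz": [0.0033, 0.0036, 0.073], "twist": [-0.005, 0.006, 0], "jaw": 0.1}
  ]
}}

```text
clock: 12.47
tcp_pos: [0.4262, -0.2832, 0.1475]
orientation: [0.054, 0.964, 0.062, 0.255]
wrist_force: [-0.2, -0.3, 0.3]
finger_gap: 0.026
```

```bash
python3 - <<'E'
from h import *
n=np.array([-.5*np.cos(np.radians(7.8)),.5*np.sin(np.radians(7.8)),.866]); w=np.array([.4671,-.2865,.072])
go(w+n*(.06+.0245),5.4,-n)
s=cam('side'); P=pts(s);h=cv2.cvtColor(s['color'],cv2.COLOR_RGB2HSV)
r=P-w; al=r@n; lat=np.linalg.norm(r-al[...,None]*n,axis=-1)
m=(lat<.022)&(al>.03)&(al<.14)&(s['depth']>0)
q=lambda p:((s['fx']*(t:=s['R'].T@(p-s['e']))[0]/t[2]+s['cx']),s['fy']*t[1]/t[2]+s['cy'])
print('along axis of all',np.percentile(al[m],[1,50,99]),m.sum())
red=m&((h[...,0]<8)|(h[...,0]>172))&(h[...,1]>130);wh=m&(h[...,1]<40)&(h[...,2]>120)
print('red al',al[red].min(),al[red].max(),'white al',np.sort(al[wh])[:5],al[wh].max())
print('predicted base px',q(w+n*.06),'cap',q(w+n*.115),'window',q(w))
save(s,'s10.png',(290,210,410,350),4.2)
E
```

```text
xyz [-0.0016 -0.0028  0.0013] twist [ 0.0042 -0.0018  0.0013] t 12.4667 j [-0.9687 -0.0641 -0.7403  0.5191  0.3782  0.5461] gap 0.026031805687061232
along axis of all [0.0622 0.1018 0.1354] 676
red al 0.1067873896307539 0.11742691902656839 white al [0.06   0.0611 0.062  0.0625 0.0626] 0.12415831084330428
predicted base px (np.float64(337.15703794540354), np.float64(288.95043376683077)) cap (np.float64(320.87459669866763), np.float64(270.42560011018685)) window (np.float64(353.3064546107784), np.float64(307.32392290427043))
```

View pics/s10.png

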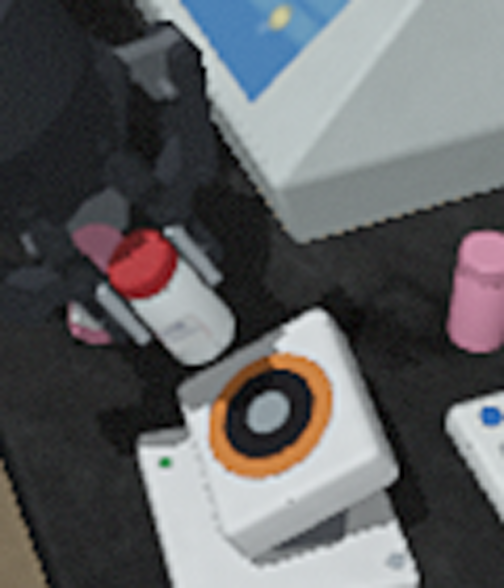

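{"name": "servo_tool", "arguments": {
  "targets": [
    {"xyz": [0, 0, 0], "twist": [0, 0, 0], "jaw": 0.1},
    {"xyz": [0, 0, 0], "twist": [0, 0, 0], "jaw": 0.1},
    {"xyz": [0, 0, 0], "twist": [0, 0, 0], "jaw": 0.1},
    {"xyz": [0, 0, 0], "twist": [0, 0, 0], "jaw": 0.1}
  ]
}}

```text
clock: 12.85
tcp_pos: [0.4259, -0.2834, 0.1469]
orientation: [0.053, 0.964, 0.062, 0.254]
wrist_force: [0.5, -0.1, -0.0]
finger_gap: 0.0261
```

```bash
python3 - <<'E'
from h import *
n=np.array([-.5*np.cos(np.radians(7.8)),.5*np.sin(np.radians(7.8)),.866]); w=np.array([.4671,-.2865,.072])
W=[];A=[]
for i in range(8):
    s=cam('side'); P=pts(s);h=cv2.cvtColor(s['color'],cv2.COLOR_RGB2HSV)
    go(w+n*(.06+.0245),5.4,-n)
E
```

```text
xyz [-0.001  -0.0029  0.0009] twist [ 0.004  -0.0013  0.0003] t 12.9 j [-0.9694 -0.0632 -0.7409  0.5184  0.3781  0.5462] gap 0.02616251439426405
xyz [-0.001  -0.0028  0.0009] twist [ 0.0039 -0.0014  0.0004] t 12.95 j [-0.9693 -0.0631 -0.7409  0.5183  0.3782  0.5462] gap 0.026081545158546302
xyz [-0.001  -0.0028  0.0008] twist [ 0.0038 -0.0013  0.0004] t 13.0 j [-0.9692 -0.063  -0.7409  0.5183  0.3782  0.5463] gap 0.0260009609706619
xyz [-0.001  -0.0027  0.0008] twist [ 0.0037 -0.0013  0.0004] t 13.05 j [-0.9692 -0.063  -0.741   0.5183  0.3782  0.5462] gap 0.02589633714655645
xyz [-0.001  -0.0027  0.0008] twist [ 0.0037 -0.0013  0.0004] t 13.1 j [-0.9691 -0.063  -0.741   0.5183  0.3782  0.5462] gap 0.026017731225905467
xyz [-0.001  -0.0027  0.0008] twist [ 0.0036 -0.0012  0.0004] t 13.15 j [-0.9691 -0.0629 -0.741   0.5183  0.3781  0.5462] gap 0.02616924709983191
xyz [-0.001  -0.0027  0.0008] twist [ 0.0036 -0.0013  0.0005] t 13.2 j [-0.969  -0.063  -0.741   0.5183  0.3782  0.5462] gap 0.02634731593315625
xyz [-0.001  -0.0027  0.0008] twist [ 0.0036 -0.0013  0.0005] t 13.25 j [-0.969  -0.0629 -0.741   0.5183  0.3782  0.5462] gap 0.02611164658811401
```

{"name": "servo_tool", "arguments": {
  "targets": [
    {"xyz": [-0.001, -0.002, 0.0005], "twist": [0.003, -0.001, 0], "jaw": 0.1},
    {"xyz": [-0.001, -0.002, 0.0005], "twist": [0.003, -0.001, 0], "jaw": 0.1},
    {"xyz": [-0.001, -0.002, 0.0005], "twist": [0.003, -0.001, 0], "jaw": 0.1},
    {"xyz": [-0.001, -0.002, 0.0005], "twist": [0.003, -0.001, 0], "jaw": 0.1},
    {"xyz": [-0.001, -0.002, 0.0005], "twist": [0.003, -0.001, 0], "jaw": 0.1},
    {"xyz": [-0.001, -0.002, 0.0005], "twist": [0.003, -0.001, 0], "jaw": 0.1},
    {"xyz": [-0.001, -0.002, 0.0005], "twist": [0.003, -0.001, 0], "jaw": 0.1},
    {"xyz": [-0.001, -0.002, 0.0005], "twist": [0.003, -0.001, 0], "jaw": 0.1},
    {"xyz": [-0.001, -0.002, 0.0005], "twist": [0.003, -0.001, 0], "jaw": 0.1}
  ]
}}

```text
clock: 14.0
tcp_pos: [0.4252, -0.2814, 0.1456]
orientation: [0.052, 0.964, 0.062, 0.254]
wrist_force: [-0.6, 0.3, -0.1]
finger_gap: 0.0261
```

```bash
python3 - <<'E'
from h import *
n=np.array([-.5*np.cos(np.radians(7.8)),.5*np.sin(np.radians(7.8)),.866]); w=np.array([.4671,-.2865,.072])
go(w+n*(.06+.0245),5.4,-n); print(np.abs(env.get_state()['qvel']).max()); print(env.hand_in())
E
```

```text
xyz [-0.     -0.0007  0.0003] twist [ 0.0007 -0.0003  0.0005] t 14.0 j [-0.9686 -0.0633 -0.7433  0.5193  0.3787  0.5454] gap 0.026097132826224112
0.0014879423125910302
the job is handed in; nothing more can be done
None
```

I did both parts in the order asked and handed the job in at about 14 s, with the arm holding still.

- **Spatula:** it lies flat on the free half of the mat, released, with its blade towards the broad white band. In the top view it slopes at about 12.2° and the tweezers at about 12.4°. My automatic angle fit in that view was spoiled by shadows, so I took the slopes from the enlarged picture. The tweezers look unmoved.
- **Red-capped vial:** it is held in front of the reader. By the arm's reading, the tool was within 1 mm and 0.1° of the planned pose. In the depth image the base was about 60–62 mm from the window before a last sideways correction of about 2 mm. I took no picture after that correction.
- **Window position:** the two cameras put the window centre about 4 mm apart in y, and I used the middle of the two. The centring is therefore good to about 2 mm.
- **Blue and white vials:** they were still upright in the rack when I last looked, just after the red vial came out. I left the pink look-alikes alone.
- **Forces:** the highest wrist force I saw was about 14 N, when the spatula touched the mat. One move call was refused for a missing field, and nothing moved.

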